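# Fit the handle bar in the vise spindle and swing it over to clamp

## Task

The part in the blue vise is still loose and the vise's handle bar is stored in the wooden block. Take the handle bar (the one with the long straight black grip), put it right through the leaning eye of the vise spindle until its collar sits on the eye block, leaving the spindle at the angle where it stands, and only then swing the bar over, away from the robot, as far as the spindle will go. Let go with the bar still fully home, and leave the other tools and things where they are.

Things in the scene. Friction and masses are not known exactly. Their poses are not given: they have to be found in the camera images.
- bar: Handle bar, 158 mm long, 0.2 kg, round about z, which points from tip to grip. Origin: on the axis at the collar's underside. Below it a steel shank, 14 mm thick, 60 mm long, the last 6 mm tapered to 8 mm; above it a collar, 26 mm wide, 8 mm thick, then a straight black grip, 24 mm thick, from 8 to 98 mm. Starts upright in any one of the block's holes, collar on the block's top.
- bar_seat (a point): The centre of the underside of the bar's collar (the same point as the bar's origin).
- eye_mouth (a point): Centre of the upper mouth of the eye: a round 17 mm through hole, 40 mm long, 3 mm chamfers, in a bare steel 40 mm cube on the end of the vise's level spindle. z is the eye's axis, pointing up out of the mouth; y is the spindle's axis (the vise's body lies to -y, from 60 mm on, at most 125 mm high). Turns with the spindle.
- eye_center (a point): Middle of the eye, 20 mm below the mouth along the same axes, on the spindle's axis, 85 mm above the table: the eye and a bar in it turn about this point, about y. There is free space below the eye for the bar's tip.
- spindle (a joint): Spindle angle in rad = lean of the eye's axis from vertical. Negative: top leans to the robot's side (vise's -x); 0 upright; positive: away from the robot. Starts between -0.68 and -0.42; stops firmly at 0.25, where the jaw bears on the part. Turns stiffly (0.6 N m: about 6 N at 100 mm from its axis) and stays where it is left.
- vise: The blue vise, bolted to the table, with an aluminium part loose between its jaws. Origin on the table below the middle of the eye; its body (130 mm wide along x) runs from 60 to 350 mm along -y.
- block: Wooden tool block 230 x 70 x 70 mm (x, y, z), fixed to the table; origin at the centre of its underside. Three upright holes of 18 mm, 66 mm deep, at x = -75, 0 and 75 mm along its length, each with a tool standing in it.
- t_key: Bystander in the block: bare steel T-handled key, its shaft ends in a 70 mm crossbar 70 mm above the block. Origin at the underside of its collar. Leave it.
- stub: Bystander in the block: short stub with a black ball knob of 36 mm, its top 58 mm above the block. Origin at the underside of its collar. Leave it.
- wrench: Bystander: steel wrench lying on the table beyond the block. Leave it.
- brush: Bystander: brush lying on the table to the left of the block. Leave it.
- oil: Bystander: closed grey oil bottle, 60 mm wide and 150 mm high, beyond the vise's eye. Leave it.
- parallel: Bystander: steel bar 120 x 30 x 30 mm lying on the table on the robot's side, between block and vise. Leave it.
Things that resemble listed ones, but are neither listed nor needed, are in the scene too. Leave any red or turquoise look-alike of the bar alone.

How it is judged (in metres and radians):
On the way:
1. the bar is through the eye, collar on the eye block, with the spindle still leaning as it stood (distance between bar_seat and eye_mouth below 0.006 m and angle between the z axis of bar and the z axis of eye_mouth, either way round below 0.15 rad and value of joint spindle below -0.3 rad), for 0.2 s.
At the end, for the whole second after the job is handed in: The bar is fully home in the eye (collar's underside centre within 6 mm of the eye's mouth, axes within 0.15 rad), the spindle has been swung to its stop (joint above 0.17 rad; the stop is at 0.25), and the bar is released and at rest (distance between bar_seat and eye_mouth below 0.006 m and angle between the z axis of bar and the z axis of eye_mouth, either way round below 0.15 rad and value of joint spindle above 0.17 rad and linear speed of bar below 0.02 m/s and contact force between bar and the fingers below 0.1 N); the robot touches nothing.
It fails at once if the T-handled key or the ball-knobbed stub is moved more than 30 mm (distance of any of t_key, stub from where it was at the start of the episode above 0.03 m).
It fails at once if the wrench, brush, oil bottle or steel parallel is moved more than 30 mm (distance of any of wrench, brush, oil, parallel from where it was at the start of the episode above 0.03 m).
It fails at once if the oil bottle is knocked over (angle between oil's own z axis and vertical above 0.5 rad).
It also fails if it takes over 58 s, if anything falls off the work surface, if the arm or the gripper's body presses on something with over 40 N, if the wrist force passes 120 N, or if a joint passes its speed limit or range.

## Robot

A 6-joint arm with a two-finger parallel gripper is mounted at the origin on the work surface. World frame = base frame: x ahead of the robot, y to its left, z up, the work surface at z = 0. Lengths are in mm, angles in rad, forces in N, time in s.
With the tool pointing down it reaches from about 225 to 875 mm from the base axis. Payload 3.4 kg.
Tool frame: the origin (TCP) lies midway between the tips of the shut fingers; the grasp point (between the pads) lies 19 mm behind it; z points along the fingers, y is the direction in which the jaws open and shut (so a half turn about z gives the same grasp; the last joint's range is limited). The gripper opens to 85 mm and grips with 20 to 120 N. Pads are 22 mm wide; open, the fingers measure 114 mm over their backs; the gripper's body (76 mm by 85 mm) begins 54 mm behind the grasp point. The pads swing forward as they close: fully open they stand 13 mm farther back than shut.
Start: joints at [-1.368, 0.276, 1.505, -0, 1.361, -0.121], TCP at [182.948, -545.154, 231.328] pointing down, gripper open.
Joint ranges: [-2.89, 2.89], [-0.75, 2.08], [0.22, 2.7], [-1.18, 4.32], [0.11, 2.71], [-2.7, 2.7]. Speed limits (rad/s): [2.57, 2.57, 3.14, 3.14, 3.14, 3.14].

## Interface

Orientations are given as a rotation vector (axis times angle).
In Python, from cell import state, vision, job_done gives the robot as it stands.
- The arm moves only by the shell command python3 -m creep 'ROWS' [FORCE]. ROWS is JSON, a list of rows, each a list of 3 entries, a list of its own where there are three numbers: the opening, from -1 (shut) to 1 (fully open), then the shift along the tool's x, y, z in mm, then the turn about the tool's z in rad. In form: [[claw, [tx, ty, tz], yaw], ...]. A call has 1 to 20 rows; each row shifts and turns the commanded pose from where the row before left it, along the tool's axes as they then stand; what a row does not reach is not made up. A row lasts 1/12 s, in which the tool goes at most 41.7 mm and 7.16 degrees, less where a joint would pass 70% of its speed; a pose out of reach is approached as far as the arm can. A call with a gripper value outside its range is refused whole. The fingers move at their own pace and stop on an object; FORCE is the grip in N (left out, the last holds). Time passes only in rows, so rows that do not move let the fingers close. It gives the time, the measured TCP pose, the force and the opening at its end, in the units of the state.
- state(): the state, without advancing time (a new reading comes with each control period).
- vision.get_image(name): name is "scene" or "top"; returns a dict with "img" (384x512x3 uint8, red, green, blue), "z_map" (384x512 float32, mm along the optical axis (not along the pixel's ray), 0 where there is no reading), "vfov" (degrees; the focal length in pixels is half the picture's height over the tangent of half this angle, whatever the lens; pixels are square), "cx", "cy" (the principal point, pixels), "pose" (4x4, takes a point from camera to world coordinates). Camera axes: x right, y down, z forward; pixel columns grow to the right and rows downward; lengths in mm; the calibration is good to about 2 mm. A picture is of the moment at which its call begins.
- job_done(): hands the job in, once; it reports no verdict.
Trained networks look in a picture, given as the dict that the camera call returned (one of the last four; its "shot" number tells which), for a name from the list of things; names that differ only in an ending like _2 or _b are one class to them, and where a whole thing is asked for, a point or a joint stands for the part that bears it (a point fixed in the world has none). Each returns a list of dicts, best first, with "conf" (0 to 1); they miss things now and then, are a little off and sometimes report something else, mostly with a low value. They report only what shows in the picture. A call takes as long as a camera call. They do not tell look-alikes from the thing itself.
- vision.regions_of(picture, target): "mask" (384x512 bool, what is visible of it) and "box" ([left, top, right, bottom] in pixels, round what is visible of it).
The state is a dict: "t": time; "qpos": joint angles; "qd": joint speeds; "tau": joint torques, N m; "tcp_pos": TCP position; "tcp_rot": TCP orientation; "contact_force": force on the tool from outside, world axes, zero at the start; "torque": the same for the moment, N m; "gripper_width": finger opening in mm.
Only numpy, scipy, OpenCV 4.12 (cv2) and the standard library are available. Lean on these libraries where they do the work, as an engineer would, in place of code of your own. Each camera call takes 0.05 s, during which the arm holds its last target.

## Working session

There is one attempt and no reset: what is moved stays moved. The work goes in short steps, Python scripts to look and compute and a shell command to move; the robot and the scene stay as the last step left them, time stands still between calls to the robot, and variables do not carry over. Pictures are saved under pics/ and viewed, and the job is handed in when it is done.

```bash
ls; mkdir -p pics; cat > h.py <<'E'
import numpy as np, cv2
from cell import state, vision, job_done
def save(im,name): cv2.imwrite('pics/'+name,cv2.cvtColor(np.ascontiguousarray(im),cv2.COLOR_RGB2BGR))
def cloud(p):
    h,w=p['z_map'].shape; f=h/2/np.tan(np.radians(p['vfov'])/2)
    u,v=np.meshgrid(np.arange(w),np.arange(h)); z=p['z_map']
    P=np.stack([(u-p['cx'])/f*z,(v-p['cy'])/f*z,z],-1)
    T=np.array(p['pose']); W=P@T[:3,:3].T+T[:3,3]; W[z==0]=np.nan
    return W
E
python3 - <<'E'
from h import *
import pickle
s=state(); print(s)
D={}
for n in('scene','top'):
    p=vision.get_image(n); D[n]=p; save(p['img'],n+'0.png'); print(n,p['vfov'],p['cx'],p['cy'],np.round(p['pose'],3).tolist(),[k for k in p])
    for t in('bar','vise','block','spindle','t_key','stub','oil','parallel','wrench','brush'):
        for r in vision.regions_of(p,t)[:4]:
            W=cloud(p)[r['mask']]; print(t,round(r['conf'],2),r['box'],np.round(np.nanmedian(W,0)),np.round(np.nanmin(W,0)),np.round(np.nanmax(W,0)))
pickle.dump(D,open('d0.pkl','wb'))
E
```

```text
pics
{'t': 0.0, 'qpos': array([-1.36802699e+00,  2.76579814e-01,  1.50616524e+00,  1.59718552e-05,
        1.36071245e+00, -1.21012466e-01]), 'qd': array([-0.00053505,  0.00108921,  0.000979  ,  0.00039393,  0.0015793 ,
       -0.00105795]), 'tau': array([-1.88782642e-04, -4.16778553e+01, -2.45807004e+01, -1.62004071e-04,
        1.13190670e-02, -2.69476942e-05]), 'tcp_pos': array([ 182.82052506, -544.58163266,  230.43558907]), 'tcp_rot': array([-3.09867530e+00, -5.06070959e-01,  9.51441115e-05]), 'contact_force': array([ 0.81775145, -0.13930875,  0.40673437]), 'torque': array([ 0.00414456, -0.00859108, -0.02722053]), 'gripper_width': 85.50198017587945}
scene 46.1279872327028 254.69322403091996 189.93958052674407 [[0.642, 0.584, -0.497, 1114.671], [0.767, -0.49, 0.415, -249.677], [-0.001, -0.647, -0.762, 922.461], [0.0, 0.0, 0.0, 1.0]] ['img', 'z_map', 'vfov', 'cx', 'cy', 'pose', 'shot']
bar 0.92 [196.6, 146.8, 212.2, 192.6] [445. 147. 104.] [300. 138.  -3.] [453. 250. 161.]
bar 0.86 [270.8, 116.0, 279.3, 157.5] [473. 358. 103.] [422. 351.  -2.] [481. 404. 161.]
bar 0.7 [255.5, 141.4
[... 2167 characters left out ...]
, 200.3] [600. -73.  96.] [ 576. -131.   -1.] [630. -46. 114.]
t_key 0.71 [208.8, 184.1, 242.7, 197.2] [595. 261. 145.] [584. 226.  -0.] [622. 317. 150.]
stub 0.81 [217.8, 255.6, 236.1, 271.8] [448. 263. 123.] [431. 247.  67.] [463. 286. 133.]
stub 0.46 [361.8, 173.7, 410.5, 196.5] [600. -73.  96.] [ 576. -130.   -0.] [630. -46. 114.]
oil 0.75 [335.7, 97.1, 370.1, 134.9] [758. -16. 100.] [739. -87.  -2.] [833.   3. 153.]
parallel 0.79 [321.2, 248.7, 348.0, 299.6] [411.  26.  29.] [352.  -5.  -3.] [472.  52.  35.]
wrench 0.77 [265.1, 93.2, 281.9, 166.3] [746. 152.   7.] [660. 135.  -4.] [841. 172.  13.]
brush 0.85 [140.5, 162.6, 158.0, 247.3] [604. 450.  18.] [482. 424.   1.] [679. 469.  25.]
```

```bash
python3 - <<'E'
from h import *
import pickle
D=pickle.load(open('d0.pkl','rb'))
def crop(n,x0,y0,x1,y1,k): return cv2.resize(D[n]['img'][y0:y1,x0:x1],None,fx=k,fy=k,interpolation=cv2.INTER_CUBIC)
save(crop('scene',180,100,380,240,4),'c1.png')
save(crop('scene',110,210,260,340,5),'c2.png')
save(crop('top',130,160,300,300,4),'c3.png')
W=cloud(D['scene'])
print(D['scene']['img'].shape)
E
```

```text
(384, 512, 3)
```

View pics/scene0.png

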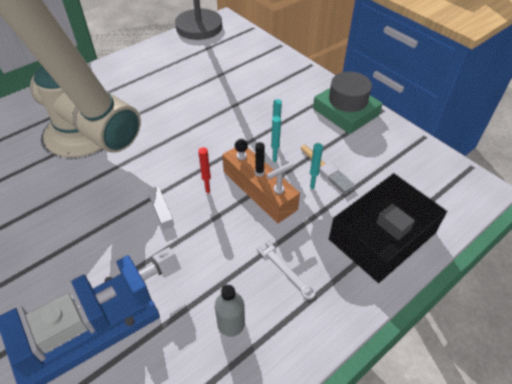

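View pics/top0.png

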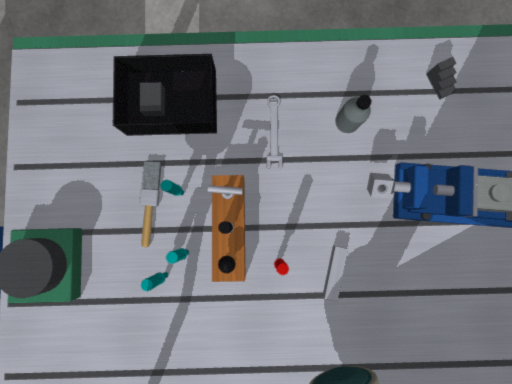

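```bash
sleep 0
```

```text
(no output)
```

View pics/c1.png

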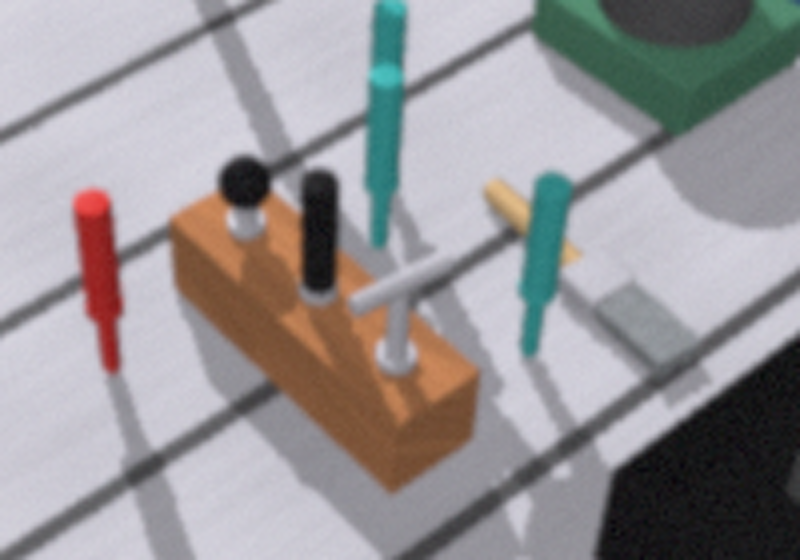

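View pics/c2.png

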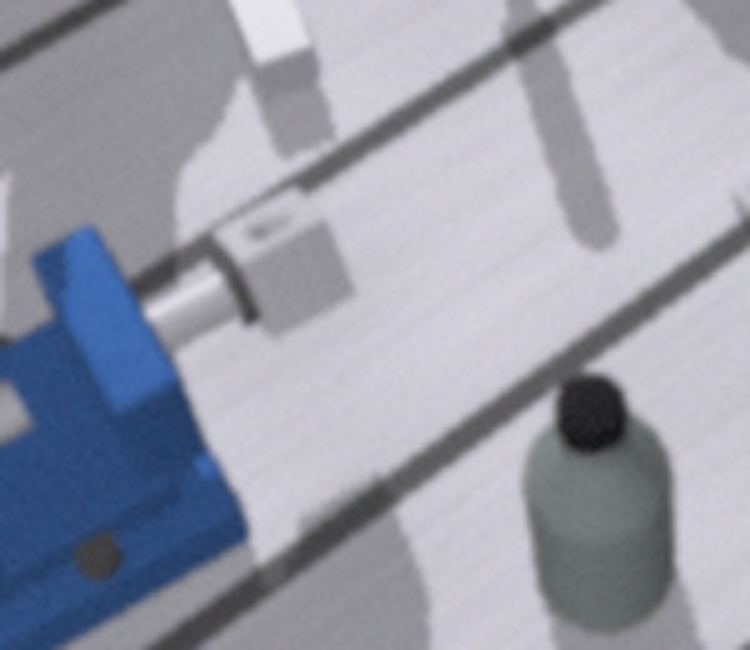

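```bash
python3 - <<'E'
from h import *
import pickle
from scipy.spatial import cKDTree
D=pickle.load(open('d0.pkl','rb'))
for n in D:
    W=cloud(D[n]); im=D[n]['img']
    # bar grip
    m=(abs(W[...,0]-520)<30)&(abs(W[...,1]-262)<25)&(W[...,2]>85)
    P=W[m]; print(n,'bar n',len(P))
    for z0 in range(80,180,12):
        q=P[(P[:,2]>=z0)&(P[:,2]<z0+12)]
        if len(q): print(z0,len(q),np.round(q.min(0)),np.round(q.max(0)),np.round(q.mean(0),1))
    top=P[P[:,2]>164]; print('top',len(top),top.mean(0) if len(top) else 0, top.min(0),top.max(0))
    m=(W[...,0]>530)&(W[...,0]<680)&(W[...,1]>-105)&(W[...,1]<-10)&(W[...,2]>30)
    P=W[m]; print('eye n',len(P),P.min(0),P.max(0))
    m=(abs(W[...,0]-520)<140)&(abs(W[...,1]-262)<50)&(abs(W[...,2]-70)<5)
    P=W[m]; print('block top',len(P),np.percentile(P,[1,50,99],axis=0).round(1).tolist())
    np.save('eye_'+n,W[(W[...,0]>530)&(W[...,0]<680)&(W[...,1]>-130)&(W[...,1]<-10)&(W[...,2]>30)])
E
```

```text
scene bar n 271
80 18 [518. 250.  86.] [533. 266.  92.] [527.1 255.4  88.5]
92 29 [515. 249.  93.] [534. 265. 104.] [526.8 255.5  98.1]
104 32 [516. 250. 104.] [533. 272. 115.] [527.2 255.8 110.3]
116 29 [517. 249. 116.] [533. 265. 128.] [527.6 255.6 122.1]
128 36 [515. 249. 129.] [533. 272. 140.] [527.  256.9 134.1]
140 35 [517. 248. 141.] [534. 270. 152.] [527.3 256.3 146.6]
152 30 [517. 249. 153.] [534. 268. 164.] [527.6 255.5 158.8]
164 62 [509. 250. 164.] [532. 272. 172.] [522.5 260.4 167.6]
top 62 [522.45400972 260.36655542 167.62244489] [509.11293421 249.68556266 164.16746442] [532.22293793 272.18020032 172.22848566]
eye n 597 [ 573.46166554 -104.95440407   74.81943703] [631.16723816 -46.01741053 115.34355693]
block top 1435 [[408.2, 225.0, 65.8], [536.5, 250.2, 70.3], [635.1, 295.7, 74.2]]
top bar n 152
80 1 [519. 251.  91.] [519. 251.  91.] [518.8 250.9  91. ]
92 6 [517. 250.  92.] [532. 257. 104.] [524.1 251.9  95.8]
104 6 [509. 252. 110.] [529. 260. 113.] [516.9 254.4 111.9]
116 1 [517. 251. 118.] [517. 251. 118.] [516.8 251.2 118.4]
128 5 [519. 250. 131.] [531. 256. 137.] [524.1 251.7 133.8]
140 4 [513. 251. 141.] [529. 253. 152.] [520.4 252.1 148.7]
152 8 [509. 250. 152.] [533. 264. 162.] [520.8 255.1 155.4]
164 121 [510. 252. 165.] [533. 273. 172.] [520.8 261.9 168. ]
top 121 [520.76026718 261.92698097 168.02501607] [509.72931859 251.51665097 164.87973581] [532.63538559 273.00640047 171.50721302]
eye n 623 [ 575.38963201 -104.89787937   64.33417124] [630.15151641 -46.05248999 113.50585511]
block top 2758 [[407.0, 227.3, 66.7], [515.5, 259.6, 70.1], [634.5, 296.4, 73.2]]
```

The bar is the straight black grip in the block's middle hole, at scene (259,160) and top (226,228). These could be mistaken for it:
- the black ball stub at (241,147)
- the T-key at (280,178)
- the red look-alike at (204,170)
- the turquoise ones at (277,110), (275,140) and (316,165)

The close crop confirms the choice. Next I'll measure the eye.

```bash
python3 - <<'E'
from h import *
from scipy.optimize import least_squares
def sdf(p,P,h=20.):
    c=np.array([p[0],p[1],85.]); yaw,th=p[2],p[3]
    y=np.array([-np.sin(yaw),np.cos(yaw),0]); x0=np.array([np.cos(yaw),np.sin(yaw),0]); z0=np.array([0,0,1.])
    z=z0*np.cos(th)+x0*np.sin(th); x=x0*np.cos(th)-z0*np.sin(th)
    q=np.stack([(P-c)@a for a in(x,y,z)],-1); d=abs(q)-h
    return np.linalg.norm(np.maximum(d,0),axis=1)+np.minimum(d.max(1),0)
A=np.load('eye_scene.npy');B=np.load('eye_top.npy')
for nm,P in(('scene',A),('top',B),('both',np.vstack([A,B]))):
    P=P[(P[:,1]>-92)]
    best=None
    for th in(-.3,-.42,-.55,-.68,-.8):
        r=least_squares(sdf,[600,-68,0,th],args=(P,),loss='soft_l1',f_scale=1.5,x_scale=[1,1,.02,.02])
        if best is None or r.cost<best.cost: best=r
    print(nm,len(P),best.x.round(3),round(best.cost,1),np.median(abs(sdf(best.x,P))))
E
```

```text
scene 514 [ 6.02607e+02 -6.97420e+01 -1.16000e-01 -5.26000e-01] 422.8 0.8713727296632268
top 568 [ 6.03459e+02 -6.83650e+01 -9.90000e-02 -5.25000e-01] 850.8 0.6144059852958677
both 1082 [ 6.03041e+02 -6.86090e+01 -1.06000e-01 -5.27000e-01] 1311.8 0.7412160324576949
```

```bash
cat >> h.py <<'E'
from scipy.spatial.transform import Rotation as R
def goto(x,y,z,ydir):
    """print tool-axis shift and yaw for TCP target with tool y along +-ydir (world angle of y axis)"""
    s=state(); Rm=R.from_rotvec(s['tcp_rot']).as_matrix()
    d=Rm.T@(np.array([x,y,z])-s['tcp_pos'])
    cur=np.arctan2(Rm[1,1],Rm[0,1]); 
    dy=-(ydir-cur); dy=(dy+np.pi/2)%np.pi-np.pi/2   # tool z down: yaw about tool z is negative world yaw
    print('t',round(s['t'],2),'tcp',s['tcp_pos'].round(1),'ydir',round(cur,3),'toolx',Rm[:,0].round(3),'tooly',Rm[:,1].round(3),'tz',Rm[:,2].round(3),'F',s['contact_force'].round(1),'M',s['torque'].round(2),'w',round(s['gripper_width'],1),'q',s['qpos'].round(2))
    print('shift(now axes)',d.round(1),'yaw',round(dy,3))
E
python3 -c "
from h import *
goto(521,261.5,260,np.pi/2)"
```

```text
t 1.1 tcp [ 183.  -545.2  231.3] ydir -1.247 toolx [0.948 0.318 0.   ] tooly [ 0.318 -0.948  0.   ] tz [ 0. -0. -1.] F [ 0.1 -0.6  0.4] M [-0.04 -0.04  0.04] w 85.4 q [-1.37  0.28  1.5   0.    1.36 -0.12]
shift(now axes) [ 577.1 -657.2  -28.7] yaw 0.324
```

```bash
python3 -m creep '[[1,[23,-26,-3],0],[1,[23,-26,-3],0],[1,[23,-26,-3],0],[1,[23,-26,-3],0],[1,[23,-26,-3],0],[1,[23,-26,-3],0],[1,[23,-26,-3],0],[1,[23,-26,-3],0],[1,[23,-26,-3],0],[1,[23,-26,-2],0],[1,[23,-26,0],0],[1,[23,-26,0],0],[1,[23,-26,0],0],[1,[23,-26,0],0],[1,[23,-26,0],0],[1,[23,-26,0],0],[1,[23,-26,0],0],[1,[23,-26,0],0],[1,[23,-26,0],0],[1,[23,-26,0],0]]' 20; python3 -c "
from h import *
goto(521,261.5,260,np.pi/2)"
```

```text
t: 2.77
tcp_pos: [453.9, 96.0, 260.5]
tcp_rot: [3.1, 0.507, 0.001]
contact_force: [0.8, -0.9, -0.0]
gripper_width: 85.4
t 2.77 tcp [453.9  96.  260.5] ydir -1.247 toolx [0.948 0.319 0.001] tooly [ 0.319 -0.948  0.   ] tz [ 0.001 -0.    -1.   ] F [ 0.8 -0.9 -0. ] M [-0.02  0.    0.05] w 85.4 q [ 0.06  0.09  1.67 -0.    1.38  1.31]
shift(now axes) [ 116.3 -135.5    0.5] yaw 0.324
```

```bash
python3 -m creep '[[1,[24,-28,0],0],[1,[24,-28,0],0],[1,[23,-27,0],0],[1,[23,-27,0],0],[1,[22,-26,0],0],[1,[0,0,0],0.11],[1,[0,0,0],0.11],[1,[0,0,0],0.104],[1,[0,0,0],0],[1,[0,0,0],0]]'; python3 - <<'E'
from h import *
goto(521,261.5,110,np.pi/2)
p=vision.get_image('scene');im=p['img'][70:230,150:350]; save(cv2.resize(im,None,fx=4,fy=3.75),'a1.png')
E
```

```text
t: 3.6
tcp_pos: [520.3, 260.1, 260.2]
tcp_rot: [3.141, 0.004, -0.0]
contact_force: [0.2, -0.0, 0.3]
gripper_width: 85.2
t 3.6 tcp [520.3 260.1 260.2] ydir -1.568 toolx [ 1.     0.003 -0.   ] tooly [ 0.003 -1.     0.   ] tz [-0. -0. -1.] F [ 0.2 -0.   0.3] M [ 0.01  0.02 -0.  ] w 85.2 q [ 0.34  0.27  1.44 -0.    1.43  1.91]
shift(now axes) [  0.8  -1.4 150.2] yaw 0.003
```

View pics/a1.png

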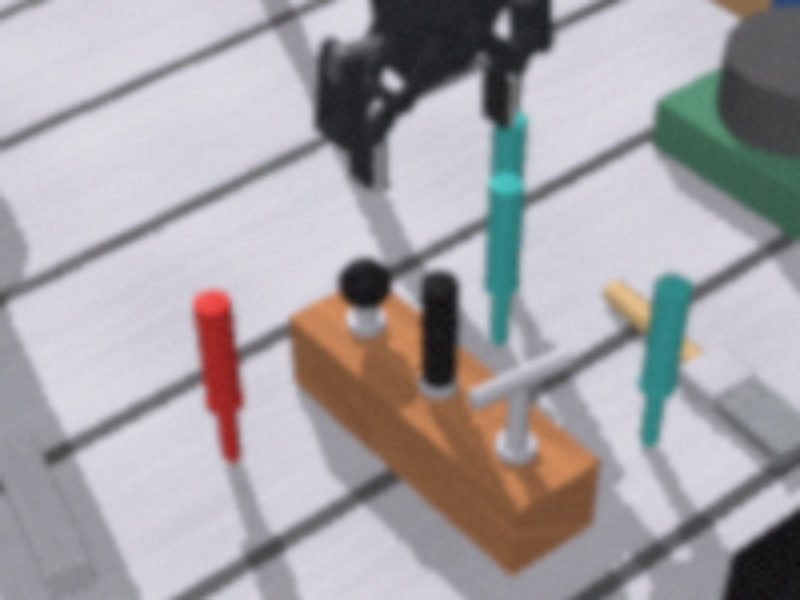

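The fingers straddle the black grip at view (440,330), spread along y and clear of the knob and the T-bar. I'll go down now.

```bash
python3 -m creep '[[1,[1,-1,30],0],[1,[0,0,30],0],[1,[0,0,30],0],[1,[0,0,30],0],[1,[0,0,20],0],[1,[0,0,10],0],[1,[0,0,0],0],[-1,[0,0,0],0],[-1,[0,0,0],0],[-1,[0,0,0],0],[-1,[0,0,0],0],[-1,[0,0,0],0],[-1,[0,0,0],0],[-1,[0,0,0],0],[-1,[0,0,0],0]]' 20; python3 - <<'E'
from h import *
goto(521,261.5,160,np.pi/2)
E
```

```text
t: 4.9
tcp_pos: [521.9, 261.6, 111.4]
tcp_rot: [-3.14, 0.0, -0.003]
contact_force: [0.6, 0.8, 5.7]
gripper_width: 23.8
t 4.9 tcp [521.9 261.6 111.4] ydir -1.571 toolx [ 1.    -0.     0.002] tooly [-0.    -1.    -0.001] tz [ 0.002  0.001 -1.   ] F [0.6 0.8 5.7] M [0.2  0.17 0.03] w 23.8 q [0.35 0.38 1.67 0.   1.09 1.92]
shift(now axes) [ -0.8   0.  -48.6] yaw -0.0
```

```bash
python3 -m creep '[[-1,[0,0,-10],0],[-1,[0,0,-15],0],[-1,[0,0,-15],0],[-1,[0,0,-12],0],[-1,[0,0,0],0],[-1,[0,0,0],0]]'; python3 -m creep '[[-1,[-5.6,0,0.1],0],[-1,[-5.7,0,0.5],0],[-1,[-5.5,0,0.7],0],[-1,[-5.6,0,1.1],0],[-1,[-5.5,0,1.4],0],[-1,[-5.5,0,1.6],0],[-1,[-5.3,0,2.0],0],[-1,[-5.2,0,2.1],0],[-1,[-5.1,0,2.5],0],[-1,[-5,0,2.7],0],[-1,[-2.6,0,1.6],0],[-1,[0,0,0],0]]'; python3 - <<'E'
from h import *
goto(465,261.5,147,np.pi/2)
for n in('scene','top'):
    p=vision.get_image(n);im=p['img'][70:230,150:350] if n=='scene' else p['img'][170:310,130:300]; save(cv2.resize(im,None,fx=4,fy=4 if n=='top' else 3.75),n+'2.png')
E
```

```text
t: 5.4
tcp_pos: [521.2, 260.8, 162.3]
tcp_rot: [3.141, -0.0, 0.0]
contact_force: [-0.1, -0.6, -2.7]
gripper_width: 23.4
t: 6.4
tcp_pos: [463.4, 260.9, 145.4]
tcp_rot: [3.141, 0.0, -0.003]
contact_force: [1.3, 1.8, -0.3]
gripper_width: 23.6
t 6.4 tcp [463.4 260.9 145.4] ydir -1.571 toolx [ 1.     0.    -0.002] tooly [ 0. -1.  0.] tz [-0.002 -0.    -1.   ] F [ 1.3  1.8 -0.3] M [ 0.34 -0.21  0.06] w 23.6 q [0.38 0.28 1.73 0.   1.14 1.95]
shift(now axes) [ 1.6 -0.6 -1.6] yaw 0.0
```

View pics/scene2.png

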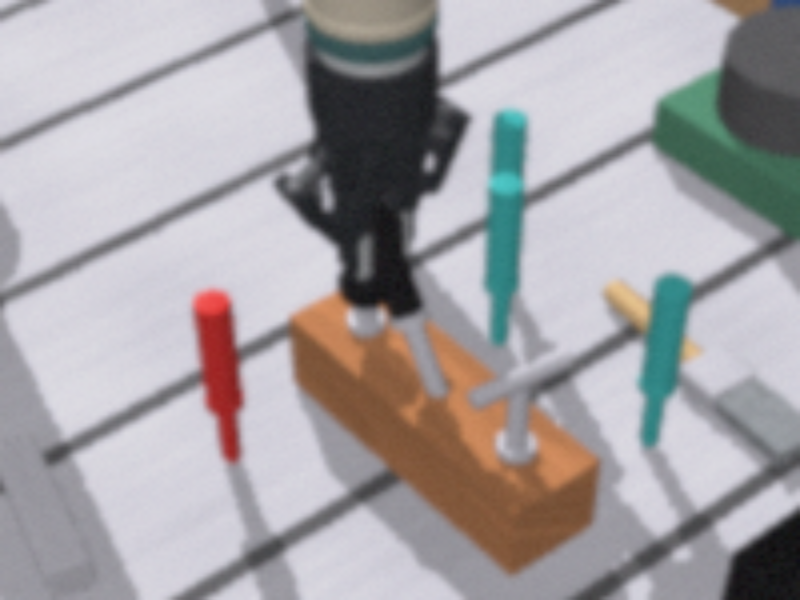

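The bar now leans top toward -x, with its tip at view (440,392) still in the middle hole. I'll lift it out, carry it toward the vise, and measure the lean in the hand.

```bash
python3 -m creep '[[-1,[-6,0,-10],0],[-1,[-5,0,-12],0],[-1,[0,0,-20],0],[-1,[0,0,-30],0],[-1,[0,5,-30],0],[-1,[0,25,-15],0.05],[-1,[5,38,0],0.056],[-1,[5,38,0],0],[-1,[5,38,0],0],[-1,[0,30,0],0],[-1,[0,10,0],0],[-1,[0,0,0],0]]'; python3 - <<'E'
from h import *
goto(465,100,200,np.pi/2-.106)
s=state(); g=s['tcp_pos']+[0,0,19]
for n in('scene','top'):
    p=vision.get_image(n);save(p['img'],n+'3.png'); W=cloud(p); im=p['img'].astype(int)
    m=(np.abs(W[...,0]-g[0]-40)<80)&(abs(W[...,1]-g[1])<35)&(W[...,2]>g[2]-140)&(W[...,2]<g[2]-22)
    P=W[m]; C=im[m]
    print(n,len(P)); 
    for a in range(int(g[2])-140,int(g[2])-20,10):
        k=(P[:,2]>=a)&(P[:,2]<a+10)
        if k.any(): print(a,k.sum(),P[k].mean(0).round(1),P[k].min(0).round(),P[k].max(0).round(),C[k].mean(0).round())
    np.save('b3'+n,P)
E
```

```text
t: 7.5
tcp_pos: [452.7, 74.0, 263.0]
tcp_rot: [3.135, -0.173, -0.004]
contact_force: [-0.0, 0.1, -2.8]
gripper_width: 23.4
t 7.5 tcp [452.7  74.  263. ] ydir -1.681 toolx [ 0.994 -0.11  -0.003] tooly [-0.11  -0.994  0.002] tz [-0.003 -0.002 -1.   ] F [-0.   0.1 -2.8] M [0.03 0.07 0.02] w 23.4 q [ 0.01  0.08  1.67 -0.    1.39  1.69]
shift(now axes) [  9.5 -27.3  62.9] yaw -0.004
scene 301
172 4 [514.3  64.1 181. ] [514.  61. 179.] [515.  66. 182.] [156. 154. 162.]
182 23 [512.3  65.  187. ] [507.  59. 183.] [517.  71. 192.] [145. 144. 151.]
192 31 [508.   65.  197.3] [496.  60. 192.] [513.  72. 202.] [156. 155. 162.]
202 33 [502.7  66.3 207.1] [496.  61. 202.] [508.  74. 212.] [157. 156. 164.]
212 32 [496.7  66.  217.3] [490.  61. 213.] [501.  74. 222.] [159. 158. 166.]
222 30 [491.5  67.6 226.7] [483.  58. 222.] [497.  75. 232.] [158. 157. 165.]
232 46 [488.2  66.2 238.9] [475.  57. 234.] [495.  82. 242.] [138. 137. 145.]
242 60 [484.1  67.1 247.3] [470.  58. 242.] [494.  81. 252.] [61. 60. 63.]
252 42 [478.9  68.  256. ] [462.  60. 252.] [488.  81. 260.] [46. 45. 48.]
top 243
182 18 [513.5  70.1 188.8] [509.  63. 186.] [516.  76. 192.] [ 95.  96. 102.]
192 23 [508.8  71.3 197.2] [502.  65. 193.] [513.  77. 202.] [ 93.  94. 100.]
202 24 [503.5  71.3 206.8] [495.  64. 202.] [509.  77. 212.] [ 92.  94. 100.]
212 26 [498.7  71.6 216.4] [494.  64. 212.] [504.  77. 221.] [92. 93. 99.]
222 6 [495.9  72.8 224. ] [495.  71. 223.] [497.  76. 226.] [86. 86. 92.]
232 51 [489.3  75.3 238.6] [476.  60. 232.] [496.  84. 242.] [102. 104. 110.]
242 51 [485.3  74.8 246.6] [470.  61. 242.] [493.  85. 252.] [44. 44. 47.]
252 44 [481.5  74.8 255.5] [472.  62. 252.] [486.  85. 260.] [18. 17. 19.]
```

View pics/scene3.png

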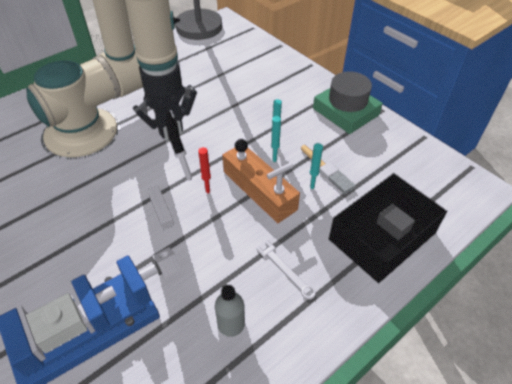

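```bash
cat >> h.py <<'E'
from scipy.optimize import least_squares
def barsdf(p,P):
    o=p[:3]; ax=np.array([np.tan(p[3]),np.tan(p[4]),1]); ax/=np.linalg.norm(ax)
    t=(P-o)@ax; r=np.linalg.norm(P-o-t[:,None]*ax,axis=1)
    def cyl(a,b,rad):
        d=np.stack([r-rad,np.maximum(a-t,t-b)],-1); return np.linalg.norm(np.maximum(d,0),axis=1)+np.minimum(d.max(1),0)
    return np.min([cyl(-54,0,7),cyl(-60,-54,5.5),cyl(0,8,13),cyl(8,98,12)],axis=0)
def fitbar(P,x0):
    r=least_squares(barsdf,x0,args=(P,),loss='soft_l1',f_scale=1.5,x_scale=[1,1,1,.02,.02]); return r.x,np.median(abs(r.fun))
E
python3 - <<'E'
from h import *
g=np.array([452.7,74,282])
A=np.load('b3scene.npy');B=np.load('b3top.npy')
for P in(A,B,np.vstack([A,B])):
    x,e=fitbar(P,[482,72,230,-.52,0.05])
    ax=np.array([np.tan(x[3]),np.tan(x[4]),1]);ax/=np.linalg.norm(ax)
    print(x.round(3),e,'lean',np.arccos(ax[2]).round(3),'dir',np.arctan2(-ax[1],-ax[0]).round(3),'g-seat',(x[:3]-g).round(1),'along',((g-x[:3])@ax).round(1), 'grasp-off', (g-x[:3]-ax*((g-x[:3])@ax)).round(1))
E
```

```text
[ 4.8306e+02  6.9669e+01  2.3103e+02 -5.1700e-01  7.3000e-02] 0.7391077045625654 lean 0.521 dir -0.129 g-seat [ 30.4  -4.3 -51. ] along 59.5 grasp-off [-1.   0.5 -0.6]
[ 4.84974e+02  7.13440e+01  2.29348e+02 -5.08000e-01  5.50000e-02] 0.35424972535736465 lean 0.51 dir -0.098 g-seat [ 32.3  -2.7 -52.7] along 61.8 grasp-off [-2.3 -0.3 -1.3]
[ 4.84019e+02  7.06540e+01  2.30535e+02 -5.14000e-01  6.70000e-02] 0.7205643096243044 lean 0.517 dir -0.118 g-seat [ 31.3  -3.3 -51.5] along 60.3 grasp-off [-1.7 -0.2 -1. ]
```

```bash
python3 - <<'E'
from h import *
goto(524.4,-60.5,199.7,np.pi/2-.106)
E
```

```text
t 7.6 tcp [453.6  76.6 263. ] ydir -1.678 toolx [ 0.994 -0.107 -0.002] tooly [-0.107 -0.994 -0.001] tz [-0.001  0.001 -1.   ] F [-0.1 -0.2 -3.3] M [ 0.04  0.03 -0.01] w 23.2 q [0.02 0.08 1.67 0.   1.39 1.69]
shift(now axes) [ 85.2 128.8  63.1] yaw -0.001
```

```bash
python3 -m creep '[[-1,[15,25,0],0],[-1,[20,30,0],0],[-1,[20,30,0],0],[-1,[20,30,10],0],[-1,[10,14,20],0],[-1,[0,0,20],0],[-1,[0,0,13],0],[-1,[0,0,0],0],[-1,[0,0,0],0],[-1,[0,0,0],0]]'; cat > m.py <<'E'
from h import *
import sys
tag=sys.argv[1]
EC=np.array([603.1,-68.9,85.])
a=np.array([-.499,.053,.865]); M=EC+20*a
allP=[]
s=state(); g=s['tcp_pos']+[0,0,19]
for n in('scene','top'):
    p=vision.get_image(n); W=cloud(p)
    save(cv2.resize(p['img'][170:330,60:260] if n=='scene' else p['img'][130:250,310:460],None,fx=4,fy=4),tag+n+'.png')
    ax0=a
    d=W-g; t=d@ax0; r=np.linalg.norm(d-t[...,None]*ax0,axis=-1)
    m=(r<22)&(t<-24)&(t>-118)
    P=W[m]; allP.append(P)
allP.append(np.vstack(allP))
for P in allP:
    x,e=fitbar(P,np.r_[g-60*a,-.52,.06])
    ax=np.array([np.tan(x[3]),np.tan(x[4]),1]);ax/=np.linalg.norm(ax)
    d=x[:3]-M; h=d@a
    print(len(P),round(e,2),'lean',np.arccos(ax[2]).round(3),'dir',np.arctan2(-ax[1],-ax[0]).round(3),'seat',x[:3].round(1),'seat-tcp',(x[:3]-s['tcp_pos']).round(1),'height',h.round(1),'lateral',(d-h*a).round(1), 'tip lateral',(x[:3]-60*ax-M-a*((x[:3]-60*ax-M)@a)).round(1))
print(s['tcp_pos'].round(1),s['contact_force'].round(1),s['torque'].round(2),s['t'])
E
python3 m.py p4
```

```text
t: 8.43
tcp_pos: [526.0, -59.9, 200.9]
tcp_rot: [3.137, -0.164, 0.002]
contact_force: [0.1, 0.1, -2.3]
gripper_width: 23.0
357 0.72 lean 0.516 dir -0.105 seat [557.1 -64.1 168.7] seat-tcp [ 31.1  -4.2 -32.1] height 75.6 lateral [ 1.7 -0.3  1. ] tip lateral [ 1.3 -0.2  0.7]
211 0.34 lean 0.51 dir -0.097 seat [558.6 -64.2 167.3] seat-tcp [ 32.5  -4.3 -33.6] height 73.7 lateral [ 2.2 -0.2  1.3] tip lateral [1.4 0.1 0.8]
568 0.56 lean 0.514 dir -0.103 seat [557.5 -64.  168.6] seat-tcp [ 31.4  -4.1 -32.3] height 75.3 lateral [ 1.9 -0.2  1.1] tip lateral [ 1.4 -0.   0.8]
[526.  -59.9 200.9] [ 0.1  0.1 -2.3] [ 0.01  0.05 -0.04] 8.4333
```

View pics/p4scene.png

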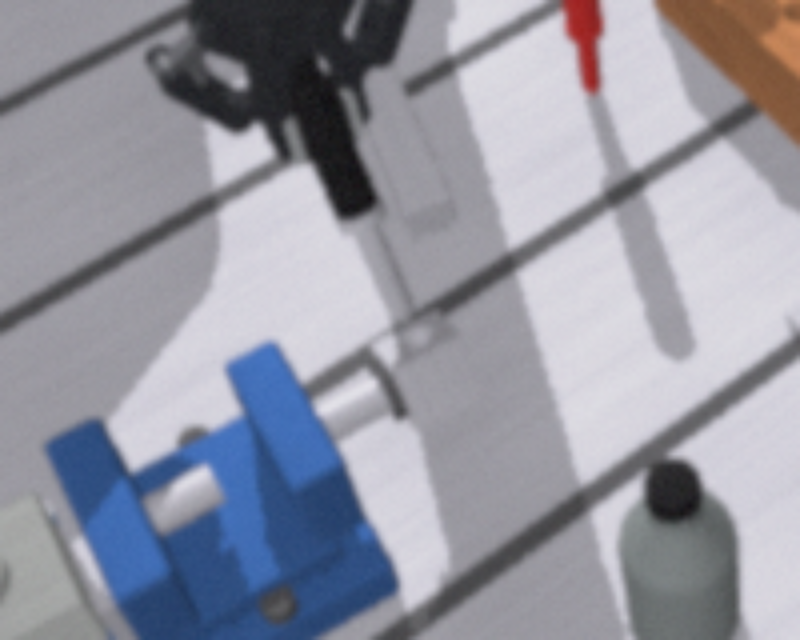

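View pics/p4top.png

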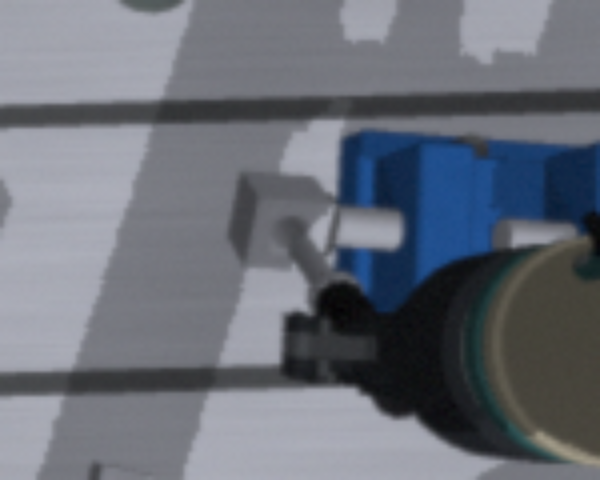

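The tip at view (415,318) points into the eye mouth at (425,335), with lean matched within 0.015 rad and about 1.5 mm of lateral error. I'll correct that and insert along the axis.

```bash
python3 -m creep '[[-1,[-1.6,0,0.9],0],[-1,[0,0,0],0],[-1,[2,0,3.5],0],[-1,[2,0,3.5],0],[-1,[2,0,3.5],0],[-1,[2,0,3.5],0],[-1,[2,0,3.4],0],[-1,[2,0,3.4],0],[-1,[2,0,3.5],0],[-1,[2,0,3.4],0],[-1,[2,0,3.5],0],[-1,[2,0,3.4],0],[-1,[0,0,0],0],[-1,[0,0,0],0]]'; python3 m.py p5
```

```text
t: 9.7
tcp_pos: [543.7, -62.8, 164.2]
tcp_rot: [-3.137, 0.167, 0.0]
contact_force: [-0.4, -0.3, -3.3]
gripper_width: 23.3
429 1.64 lean 0.588 dir -0.092 seat [576.  -67.1 132. ] seat-tcp [ 32.3  -4.3 -32.3] height 34.3 lateral [-0.  -1.1  0.1] tip lateral [ 3.2 -1.   1.9]
375 4.1 lean 0.558 dir 0.133 seat [577.9 -64.8 129.1] seat-tcp [ 34.2  -2.  -35.2] height 30.9 lateral [0.2 1.4 0. ] tip lateral [2.  8.8 0.6]
804 2.13 lean 0.571 dir -0.011 seat [576.4 -66.2 131.2] seat-tcp [ 32.7  -3.4 -33. ] height 33.5 lateral [-0.1 -0.1 -0. ] tip lateral [2.5 2.7 1.3]
[543.7 -62.8 164.2] [-0.4 -0.3 -3.3] [ 0.07 -0.04  0.03] 9.7
```

View pics/p5scene.png

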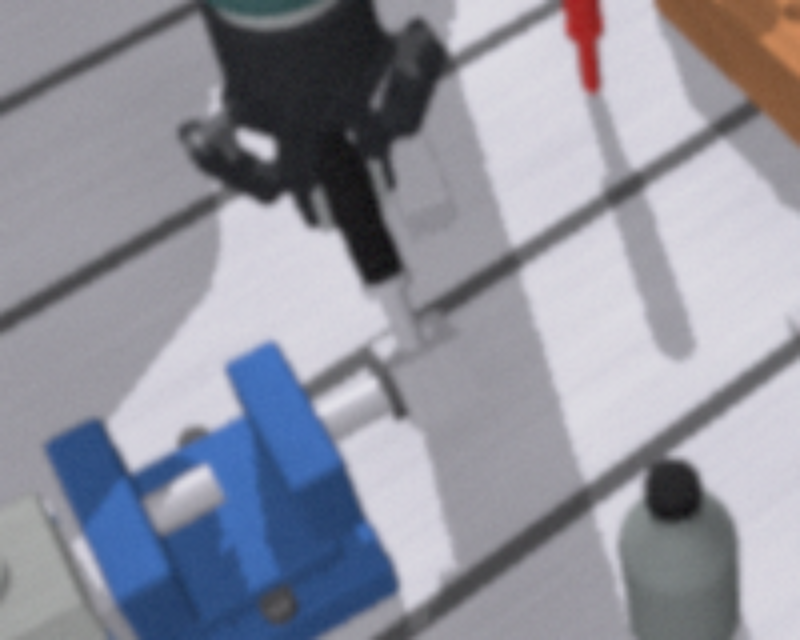

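```bash
python3 - <<'E'
from h import *
p=vision.get_image('scene');q=vision.get_image('top')
import pickle; D=pickle.load(open('d0.pkl','rb'))
u=[cv2.resize(i,(390,390),interpolation=cv2.INTER_CUBIC) for i in (D['scene']['img'][235:285,140:190],p['img'][235:285,140:190])]
v=[cv2.resize(i,(390,200),interpolation=cv2.INTER_CUBIC) for i in (D['top']['img'][165:205,350:428],q['img'][165:205,350:428])]
save(np.vstack([np.hstack(u),np.hstack(v)]),'p6.png')
f=192/np.tan(np.radians(p['vfov'])/2); T=np.linalg.inv(p['pose'])
c=T[:3,:3]@np.array([593.1,-67.8,102.3])+T[:3,3]; print(c[0]/c[2]*f+p['cx'],c[1]/c[2]*f+p['cy'])
E
```

```text
163.20684302490892 254.2847681799787
```

View pics/p6.png

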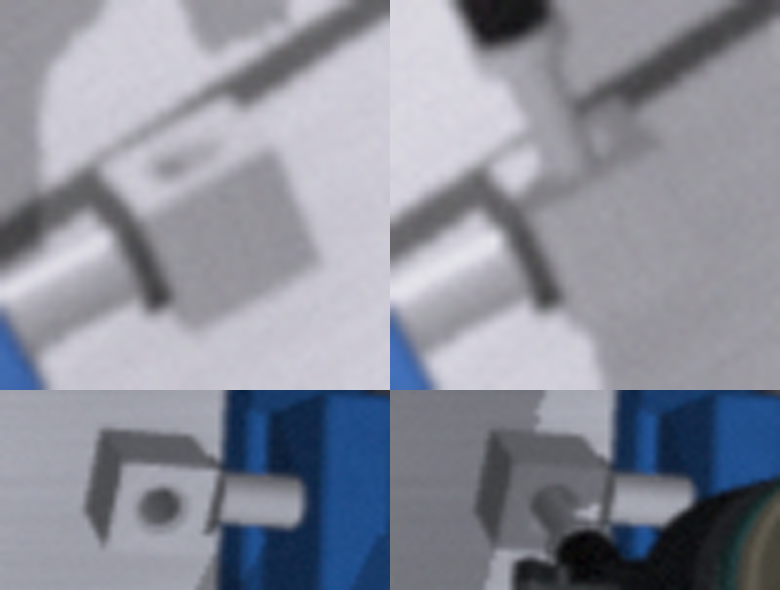

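The shank disappears into the mouth with almost no force. I'll continue to the collar.

```bash
python3 -m creep '[[-1,[1.7,0,2.9],0],[-1,[1.7,0,2.9],0],[-1,[1.7,0,2.9],0],[-1,[1.7,0,2.9],0],[-1,[1.7,0,2.9],0],[-1,[1.7,0,2.8],0],[-1,[1.6,0,2.8],0],[-1,[1.6,0,2.8],0],[-1,[1.6,0,2.8],0],[-1,[0,0,0],0],[-1,[0,0,0],0]]'; python3 -c "
from h import *
goto(0,0,0,1.465)"; python3 -m creep '[[-1,[0.5,0,0.9],0],[-1,[0.5,0,0.9],0],[-1,[0.5,0,0.9],0],[-1,[0.5,0,0.9],0],[-1,[0.5,0,0.9],0],[-1,[0,0,0],0],[-1,[0,0,0],0]]'; python3 -c "
from h import *
goto(0,0,0,1.465)"
```

```text
t: 10.82
tcp_pos: [558.5, -64.4, 138.5]
tcp_rot: [3.137, -0.167, -0.001]
contact_force: [-0.4, -0.9, -2.1]
gripper_width: 23.4
t 10.82 tcp [558.5 -64.4 138.5] ydir -1.677 toolx [ 0.994 -0.106 -0.   ] tooly [-0.106 -0.994  0.   ] tz [-0. -0. -1.] F [-0.4 -0.9 -2.1] M [-0.01  0.06  0.06] w 23.4 q [-0.24  0.32  1.68 -0.    1.14  1.44]
shift(now axes) [-562.1   -4.8  138.8] yaw -0.0
t: 11.4
tcp_pos: [560.4, -64.6, 135.1]
tcp_rot: [3.137, -0.167, -0.001]
contact_force: [-4.3, 0.2, 5.9]
gripper_width: 23.8
t 11.4 tcp [560.4 -64.6 135.1] ydir -1.677 toolx [ 0.994 -0.106 -0.001] tooly [-0.106 -0.994  0.   ] tz [-0.001 -0.    -1.   ] F [-4.3  0.2  5.9] M [ 0.05  0.58 -0.01] w 23.8 q [-0.24  0.33  1.68 -0.    1.13  1.44]
shift(now axes) [-564.    -4.9  135.4] yaw -0.0
```

```bash
python3 - <<'E'
from h import *
p=vision.get_image('scene');q=vision.get_image('top')
u=cv2.resize(p['img'][220:290,125:205],(800,600)[0:1]*1+(0,) if 0 else (560,490),interpolation=cv2.INTER_CUBIC)
save(u,'p7.png')
A=[]
def sdf(p,P,h=20.):
    c=np.array([603.1,-68.9,85.]); yaw,th=-.106,p[0]
    y=np.array([-np.sin(yaw),np.cos(yaw),0]); x0=np.array([np.cos(yaw),np.sin(yaw),0]); z0=np.array([0,0,1.])
    z=z0*np.cos(th)+x0*np.sin(th); x=x0*np.cos(th)-z0*np.sin(th)
    q=np.stack([(P-c)@a for a in(x,y,z)],-1); d=abs(q)-h
    return np.linalg.norm(np.maximum(d,0),axis=1)+np.minimum(d.max(1),0)
for n,k in(('scene',p),('top',q)):
    W=cloud(k).reshape(-1,3); r=np.linalg.norm(W-[603.1,-68.9,85],axis=1)
    P=W[(r<33)&(W[:,1]>-90)]
    s=least_squares(sdf,[-.5],args=(P,),loss='soft_l1',f_scale=1.5); print(n,len(P),s.x,np.median(abs(s.fun)))
    np.save('p7'+n,W[(r<200)])
a=np.array([-.499,.053,.865]); s=state(); print((s['tcp_pos']+[31.4,-4.1,-32.3]-np.array([593.1,-67.8,102.3]))@a)
E
```

```text
scene 471 [-0.53534825] 1.1161837108907635
top 380 [-0.52269546] 0.5890187738083075
0.9848620134025202
```

View pics/p7.png

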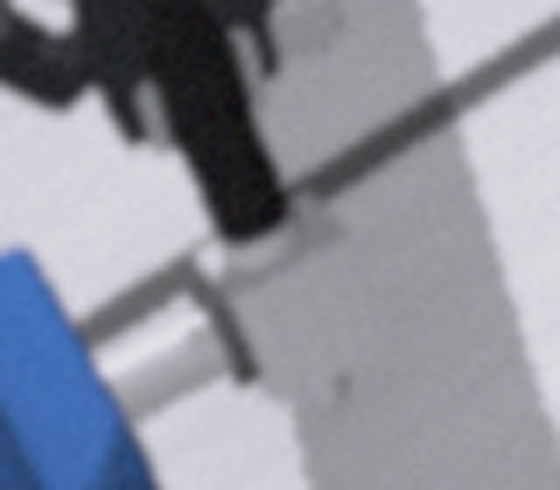

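The collar is seated on the eye block at view (255,250), with about 9 N of axial reaction, and the spindle is still at about -0.53. I'll hold briefly, then start the swing.

```bash
python3 -m creep '[[-1,[0,0,0],0],[-1,[0,0,0],0],[-1,[0,0,0],0],[-1,[2.1,0,-1.2],0],[-1,[2.1,0,-1.2],0],[-1,[2.1,0,-1.1],0],[-1,[2.2,0,-1.1],0],[-1,[2.2,0,-1],0],[-1,[2.3,0,-0.9],0],[-1,[2.3,0,-0.9],0],[-1,[2.3,0,-0.8],0],[-1,[2.4,0,-0.7],0],[-1,[2.3,0,-0.7],0],[-1,[2.4,0,-0.6],0],[-1,[2.3,0,-0.5],0],[-1,[0,0,0],0]]'; python3 -c "
from h import *
goto(603.1,-68.9,66,1.465)
p=vision.get_image('scene');save(cv2.resize(p['img'][200:300,115:225],(660,600),interpolation=cv2.INTER_CUBIC),'p8.png')"
```

```text
t: 12.83
tcp_pos: [582.0, -66.5, 143.2]
tcp_rot: [-3.136, 0.166, 0.021]
contact_force: [-10.3, 2.0, 1.7]
gripper_width: 23.3
t 12.83 tcp [582.  -66.5 143.2] ydir -1.677 toolx [ 0.994 -0.106 -0.014] tooly [-0.106 -0.994 -0.001] tz [-0.013  0.002 -1.   ] F [-10.3   2.    1.7] M [0.21 1.81 0.01] w 23.3 q [-0.23  0.36  1.61 -0.    1.19  1.45]
shift(now axes) [22.2  0.3 76.9] yaw -0.0
```

View pics/p8.png

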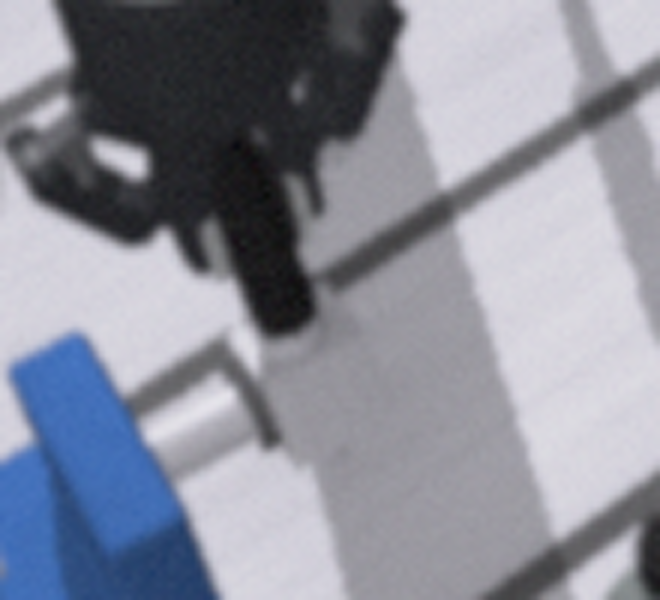

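The collar is still on the block at (285,335) and the spindle is following. I'll continue the arc to the stop.

```bash
python3 -m creep '[[-1,[2.4,0,-0.4],0],[-1,[2.5,0,-0.4],0],[-1,[2.4,0,-0.3],0],[-1,[2.4,0,-0.2],0],[-1,[2.5,0,-0.1],0],[-1,[2.4,0,-0.1],0],[-1,[2.4,0,0],0],[-1,[2.5,0,0.1],0],[-1,[2.4,0,0.2],0],[-1,[2.4,0,0.2],0],[-1,[2.4,0,0.3],0],[-1,[2.5,0,0.4],0],[-1,[2.4,0,0.4],0],[-1,[2.3,0,0.5],0],[-1,[0,0,0],0]]'; python3 -c "
from h import *
goto(603.1,-68.9,66,1.465)
p=vision.get_image('scene');save(cv2.resize(p['img'][200:300,115:225],(660,600),interpolation=cv2.INTER_CUBIC),'p9.png')"
```

```text
t: 14.13
tcp_pos: [617.5, -70.3, 143.5]
tcp_rot: [-3.136, 0.166, 0.015]
contact_force: [-8.5, 0.5, 3.9]
gripper_width: 23.2
t 14.13 tcp [617.5 -70.3 143.5] ydir -1.677 toolx [ 0.994 -0.106 -0.01 ] tooly [-0.106 -0.994 -0.001] tz [-0.009  0.002 -1.   ] F [-8.5  0.5  3.9] M [0.22 1.56 0.02] w 23.2 q [-0.22  0.41  1.53 -0.    1.21  1.45]
shift(now axes) [-13.7   0.2  77.7] yaw -0.0
```

View pics/p9.png

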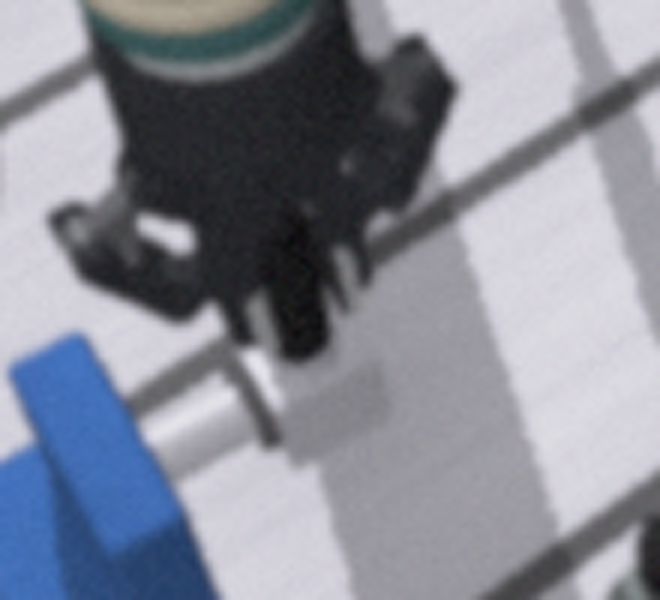

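```bash
python3 -m creep '[[-1,[2.3,0,0.5],0],[-1,[2.3,0,0.6],0],[-1,[2.3,0,0.6],0],[-1,[0,0,0],0]]'; python3 -m creep '[[-1,[2,0,0.6],0],[-1,[2,0,0.6],0],[-1,[0,0,0],0]]'; python3 -c "
from h import *
goto(603.1,-68.9,66,1.465)"
```

```text
t: 14.52
tcp_pos: [625.0, -71.1, 141.9]
tcp_rot: [-3.136, 0.166, 0.013]
contact_force: [-7.2, 0.7, 3.7]
gripper_width: 23.3
t: 14.77
tcp_pos: [629.4, -71.6, 140.8]
tcp_rot: [-3.136, 0.167, 0.011]
contact_force: [-6.7, 0.7, 3.2]
gripper_width: 22.9
t 14.77 tcp [629.4 -71.6 140.8] ydir -1.677 toolx [ 0.994 -0.106 -0.007] tooly [-0.106 -0.994 -0.001] tz [-0.007  0.001 -1.   ] F [-6.7  0.7  3.2] M [0.22 1.22 0.02] w 22.9 q [-0.22  0.42  1.51 -0.    1.22  1.45]
shift(now axes) [-25.9   0.2  75. ] yaw -0.0
```

```bash
cat > q.py <<'E'
from h import *
import sys
EC=np.array([603.1,-68.9,85.]);yaw=-.106
x0=np.array([np.cos(yaw),np.sin(yaw),0]);y=np.array([-np.sin(yaw),np.cos(yaw),0]);z0=np.array([0,0,1.])
def fr(th): return x0*np.cos(th)-z0*np.sin(th), z0*np.cos(th)+x0*np.sin(th)
def sdf(p,P):
    x,z=fr(p[0]); q=np.stack([(P-EC)@a for a in(x,y,z)],-1); d=abs(q)-20
    s=np.linalg.norm(np.maximum(d,0),axis=1)+np.minimum(d.max(1),0)
    return s
def model(p,P):  # cube + bar with seat height h, lean b
    x,z=fr(p[0]); M=EC+20*z; xb,zb=fr(p[1]); o=M+zb*p[2]
    b=barsdf(np.r_[o,np.arctan2(zb[0],zb[2]),np.arctan2(zb[1],zb[2])],P)
    return np.minimum(sdf([p[0]],P),b)
ims=[];allP=[]
for n in('scene','top'):
    k=vision.get_image(n)
    ims.append(k['img'][200:300,115:225] if n=='scene' else k['img'][140:230,330:429])
    W=cloud(k).reshape(-1,3);r=np.linalg.norm(W-EC,axis=1);v=(W-EC)@y
    rr=np.linalg.norm((W-EC)-v[:,None]*y,axis=1)
    P=W[(v>-20)&(v<35)&(((rr<32))|((abs(v)<14)&(rr<(float(sys.argv[2]) if len(sys.argv)>2 else 55))))&(W[:,2]>40)]
    allP.append(P)
allP.append(np.vstack(allP))
for P in allP:
    s=min((least_squares(model,[t,t,1.],args=(P,),loss='soft_l1',f_scale=1.5,x_scale=[.02,.02,1]) for t in(-.5,-.2,0,.2,.3)),key=lambda r:r.cost)
    print(len(P),'spindle',s.x[0].round(3),'bar',s.x[1].round(3),'h',s.x[2].round(1),np.median(abs(s.fun)).round(2))
save(np.hstack([cv2.resize(i,(400,400),interpolation=cv2.INTER_CUBIC) for i in ims]),sys.argv[1])
s=state();print(s['t'],s['tcp_pos'].round(1),s['contact_force'].round(1),s['gripper_width'])
E
python3 q.py r1.png
```

```text
298 spindle 0.087 bar 0.256 h 1.9 0.8
451 spindle 0.121 bar 0.277 h -1.7 0.5
749 spindle 0.106 bar 0.268 h -1.4 0.6
14.8667 [629.3 -71.5 140.8] [-6.6  2.   2.8] 23.60492262401736
```

View pics/r1.png

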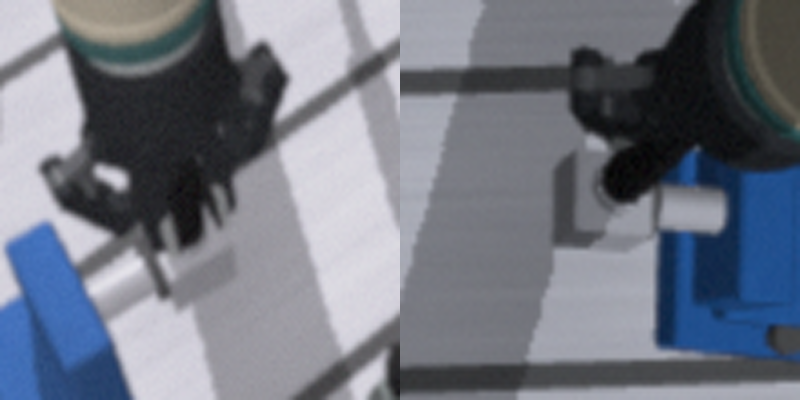

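The spindle is at only about 0.11 and the grip has slipped about 8 mm along the pads at 20 N. I'll open, measure, and regrip centred with more force.

```bash
python3 -m creep '[[-0.2,[0,0,0],0],[0.3,[0,0,0],0],[0.6,[0,0,0],0],[0.6,[0,0,0],0],[0.6,[0,0,0],0],[0.6,[0,0,0],0]]'; python3 q.py r2.png 100
```

```text
t: 15.37
tcp_pos: [632.7, -72.4, 141.5]
tcp_rot: [3.137, -0.167, 0.001]
contact_force: [-0.7, -0.4, -0.1]
gripper_width: 68.3
539 spindle 0.107 bar 0.117 h -0.0 0.7
560 spindle 0.121 bar 0.133 h -3.1 0.46
1099 spindle 0.112 bar 0.124 h -0.3 0.63
15.4667 [632.5 -72.3 141.5] [-0.7  0.9  0.2] 68.21947634295194
```

View pics/r2.png

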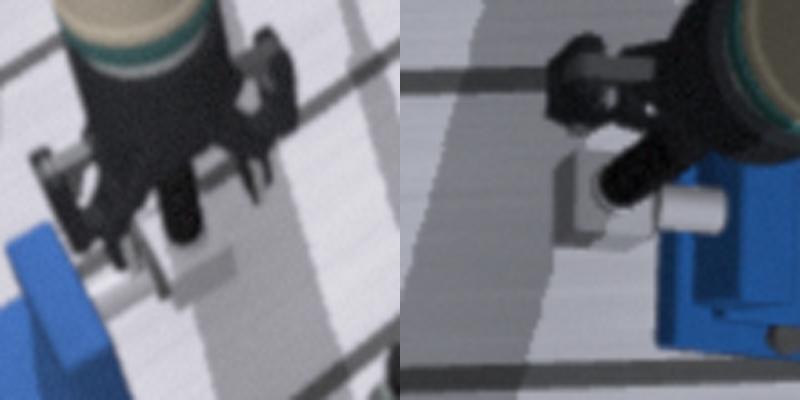

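```bash
python3 -m creep '[[0.6,[-10,0,0],0],[0.6,[-10.5,0,0],0],[0.6,[0,0,0],0],[0.6,[0,0,0],0],[-1,[0,0,0],0],[-1,[0,0,0],0],[-1,[0,0,0],0],[-1,[0,0,0],0],[-1,[0,0,0],0],[-1,[0,0,0],0],[-1,[0,0,0],0],[-1,[0,0,0],0]]' 60;  python3 -m creep '[[-1,[2,0,0.2],0],[-1,[2,0,0.3],0],[-1,[2,0,0.3],0],[-1,[2,0,0.3],0],[-1,[2,0,0.4],0],[-1,[2,0,0.4],0],[-1,[2,0,0.4],0],[-1,[0,0,0],0]]'; python3 q.py r3.png
```

```text
t: 16.47
tcp_pos: [612.3, -70.0, 141.7]
tcp_rot: [-3.137, 0.167, -0.001]
contact_force: [1.1, 1.4, 1.6]
gripper_width: 22.7
t: 17.13
tcp_pos: [620.7, -70.6, 140.4]
tcp_rot: [-3.136, 0.166, 0.017]
contact_force: [-10.5, 2.1, 14.8]
gripper_width: 22.8
322 spindle 0.131 bar 0.264 h 2.3 0.9
448 spindle 0.149 bar 0.312 h -0.8 0.53
770 spindle 0.145 bar 0.285 h 0.3 0.69
17.2333 [620.7 -70.6 140.5] [-11.6   2.3  15. ] 22.53527214741067
```

View pics/r3.png

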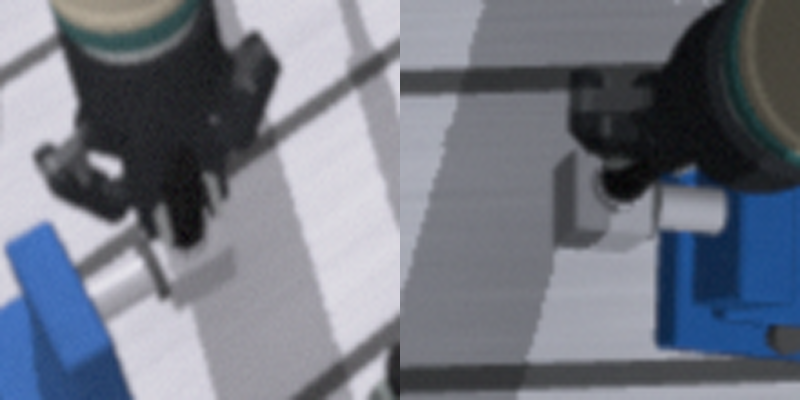

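```bash
python3 -m creep '[[-1,[2,0,0.2],0],[-1,[2,0,0.2],0],[-1,[2,0,0.3],0],[-1,[2,0,0.3],0],[-1,[2,0,0.3],0],[-1,[2,0,0.3],0],[-1,[0,0,0],0]]'; python3 q.py r4.png
```

```text
t: 17.82
tcp_pos: [631.2, -71.7, 137.3]
tcp_rot: [-3.136, 0.167, 0.023]
contact_force: [-11.1, 1.7, 8.8]
gripper_width: 22.7
230 spindle 0.233 bar 0.402 h 3.0 0.8
522 spindle 0.244 bar 0.44 h 0.6 0.53
752 spindle 0.24 bar 0.429 h 1.3 0.61
17.9167 [631.1 -71.7 137.3] [-11.7   1.1   9.3] 23.02069805024517
```

```bash
python3 -m creep '[[-1,[2,0,0.3],0],[-1,[2,0,0.3],0],[-1,[0,0,0],0]]';python3 -m creep '[[-1,[2,0,0.3],0],[-1,[2,0,0.3],0],[-1,[0,0,0],0]]'; python3 q.py r5.png
```

```text
t: 18.17
tcp_pos: [632.1, -71.6, 136.9]
tcp_rot: [-3.135, 0.166, 0.033]
contact_force: [-19.5, 2.6, 14.7]
gripper_width: 22.7
t: 18.42
tcp_pos: [632.7, -71.7, 136.6]
tcp_rot: [-3.135, 0.166, 0.044]
contact_force: [-25.8, 3.1, 21.0]
gripper_width: 22.9
215 spindle 0.195 bar 0.47 h 7.4 0.93
531 spindle 0.262 bar 0.473 h -0.4 0.53
746 spindle 0.254 bar 0.468 h -0.2 0.63
18.5167 [632.6 -71.7 136.7] [-25.7   3.6  21.1] 22.93325214256521
```

View pics/r5.png

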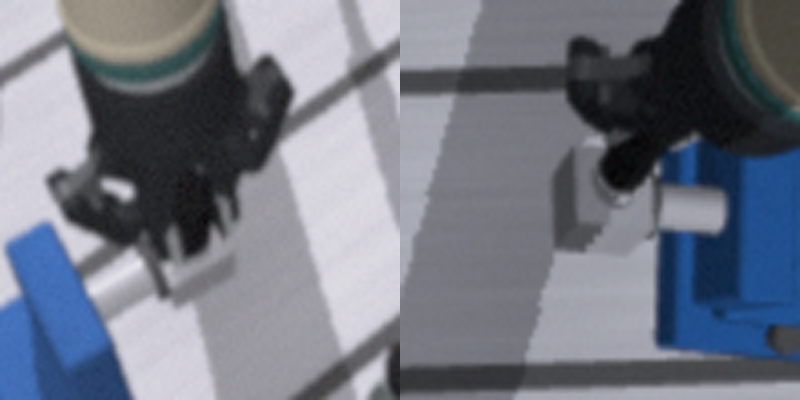

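The force rose sharply (to about 26 N) and the spindle reads about 0.25, so it's at the stop. I'll ease off, release and check.

```bash
python3 -m creep '[[-1,[-2,0,-0.5],0],[-1,[-2,0,-0.5],0],[-1,[0,0,0],0],[0,[0,0,0],0],[0.4,[0,0,0],0],[0.8,[0,0,0],0],[1,[0,0,0],0],[1,[0,0,0],0],[1,[0,0,0],0],[1,[0,0,0],0],[1,[0,0,0],0]]'; python3 q.py r6.png 85
```

```text
t: 19.43
tcp_pos: [642.0, -73.3, 137.3]
tcp_rot: [3.137, -0.167, 0.0]
contact_force: [0.1, -0.3, -0.8]
gripper_width: 85.4
375 spindle 0.247 bar 0.349 h 2.4 0.69
628 spindle 0.268 bar 0.37 h -0.4 0.56
1003 spindle 0.259 bar 0.365 h -0.3 0.64
19.5333 [641.9 -73.3 137.3] [-0.6  0.1 -0.3] 85.23181469255798
```

View pics/r6.png

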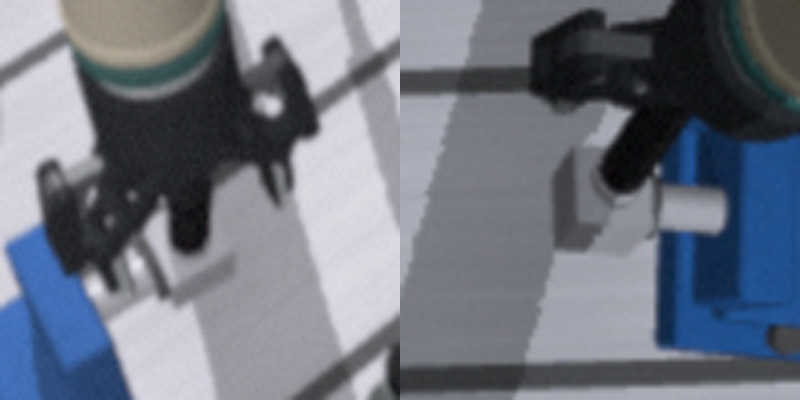

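```bash
python3 -m creep '[[1,[0,0,-8],0],[1,[0,0,-15],0],[1,[0,0,-25],0],[1,[0,0,-30],0],[1,[0,0,-30],0],[1,[-20,0,-25],0],[1,[-35,0,-10],0],[1,[-38,0,0],0],[1,[-38,0,0],0],[1,[-30,0,0],0],[1,[0,0,0],0],[1,[0,0,0],0]]'; python3 q.py r7.png 130
```

```text
t: 20.53
tcp_pos: [480.6, -56.0, 281.8]
tcp_rot: [3.137, -0.167, 0.004]
contact_force: [1.0, 0.2, -0.2]
gripper_width: 85.3
549 spindle 0.259 bar 0.341 h 1.5 0.67
866 spindle 0.279 bar 0.353 h 1.0 0.55
1415 spindle 0.269 bar 0.351 h 1.2 0.62
20.6333 [482.7 -56.4 281.3] [ 0.7 -0.3  0.4] 85.45015643212426
```

View pics/r7.png

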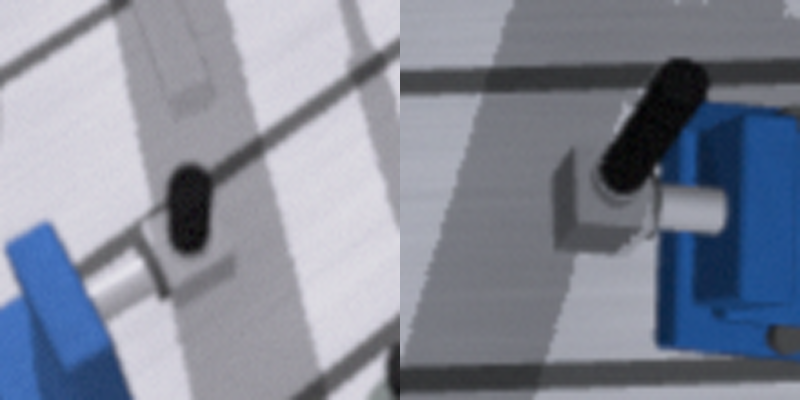

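```bash
python3 - <<'E'
from h import *
EC=np.array([603.1,-68.9,85.]);x0=np.array([.9944,-.1058,0])
for th in(.25,.265):
    z=np.array([0,0,np.cos(th)])+x0*np.sin(th)
    M=EC+20*z
    if th==.25:
        A=[]
        for n in('scene','top'):
            W=cloud(vision.get_image(n)).reshape(-1,3); d=W-M; t=d@z; r=np.linalg.norm(d-t[:,None]*z,axis=1); A.append(W[(t>3)&(t<110)&(r<28)])
        A.append(np.vstack(A))
    for P in A:
        x,e=fitbar(P,np.r_[M,.3,0]); ax=np.array([np.tan(x[3]),np.tan(x[4]),1]);ax/=np.linalg.norm(ax)
        d=x[:3]-M; print(th,len(P),round(e,2),'seat err',d.round(1),np.linalg.norm(d).round(1),'angle',np.arccos(ax@z).round(3))
    print()
p=vision.get_image('scene'); save(p['img'],'r8.png')
E
```

```text
0.25 285 0.4 seat err [ 1.1 -0.4  1.1] 1.6 angle 0.082
0.25 456 0.45 seat err [ 2.2 -0.3  0.3] 2.2 angle 0.083
0.25 741 0.57 seat err [ 1.8 -0.5  0.6] 2.0 angle 0.084

0.265 285 0.4 seat err [ 0.8 -0.4  1.2] 1.5 angle 0.067
0.265 456 0.45 seat err [ 1.9 -0.3  0.3] 2.0 angle 0.068
0.265 741 0.57 seat err [ 1.5 -0.4  0.6] 1.7 angle 0.069
```

View pics/r8.png

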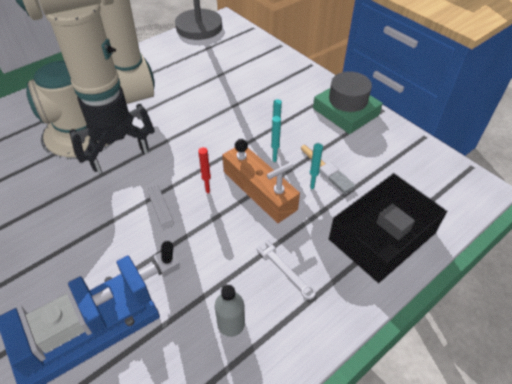

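The bar at (167,252) is home: about 2 mm seat error, 0.08 rad tilt, and the spindle at about 0.25. The bystanders are where they were and the gripper is clear. I'll hand it in.

```bash
python3 -c "
from cell import job_done
print(job_done())"
```

```text
the job is handed in; nothing more can be done
None
```

The handle bar is fully home in the eye, the spindle is at its stop, and the bar is released. I handed the job in at about 21 s; `job_done()` gives no verdict.

**What I did:** I took the black-gripped bar from the block's middle hole and tilted it in the fingers against the hole's rim to match the eye's lean. I put it in until the collar was on the eye block, which gave about 9 N of reaction with the spindle still at about -0.53 rad. Then I swung it away from the robot until the force rose to about 26 N, let go and backed off.

**What went wrong on the way:** During the first swing the bar slipped in the fingers at 20 N and the spindle stopped at about 0.11 rad. I let go, regripped at 60 N and finished the swing.

**Last checks:**

| Check | Result |
|---|---|
| Spindle angle | 0.26–0.28 rad, against a stop at 0.25 |
| Collar to eye mouth | about 2 mm (limit 6 mm) |
| Bar tilt in the eye | 0.07–0.08 rad from play in the hole (limit 0.15 rad) |
| Contact force with gripper clear | about 0 N |
| Other tools and things | unmoved by eye in the last picture; not measured |

Single-camera angle fits taken while the gripper was in the way disagreed by up to 0.07 rad. With the gripper clear, they agreed within 0.02 rad.

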